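# Push a board carrier home under a low bridge and start the jig

## Robot

A 7-joint arm with a two-finger parallel gripper is mounted at the origin on the work surface. World frame = base frame: x ahead of the robot, y to its left, z up, the work surface at z = 0. Lengths are in m, angles in rad, forces in N, time in s.
With the tool pointing down it reaches from about 0.4 to 0.85 m from the base axis. Payload 4.5 kg.
Tool frame: the origin (TCP) lies on the centre line of the jaws, within the pads' length; the fingertips stand 11 mm ahead of it and the grasp point (between the pads) lies 8 mm behind it; z points along the fingers, y is the line along which they close (so a half turn about z gives the same grasp; the last joint's range is limited). The gripper opens to 88 mm and grips with 3 to 60 N. Pads are 18 mm wide; open, the fingers measure 123 mm over their backs; the gripper's body (75 mm by 187 mm) begins 45 mm behind the grasp point.
Start: joints at [-1.299, 0.689, -0.195, 1.565, 0.157, 0.902, -0.215], TCP at [0.147, 0.607, 0.221] pointing down, gripper open.
Joint ranges: [-3.01, 3.01], [-0.46, 2.08], [-1.47, 1.51], [0.13, 2.56], [-1, 4.14], [0.04, 2.09], [-2.66, 2.66]. Speed limits (rad/s): [2.57, 2.57, 3.14, 3.14, 3.14, 3.14, 3.14].

## Interface

Orientations are given as a unit quaternion [x, y, z, w].
In Python, from plant import * gives the robot as it stands. The module is installed in compiled form; this text tells all that it offers.
- The arm moves only by the tool send_rows, never from a script. Its argument "motion" is a list of rows, each an object of numbers: "x", "y", "z": the shift along the tool's x, y, z in cm; "rx", "ry", "rz": the turn, a rotation vector about the tool's x, y, z in rad; "jaw": the finger opening in cm, from 0 to 8.81. In form: [{"x": .., "y": .., "z": .., "rx": .., "ry": .., "rz": .., "jaw": ..}, ...]. A call has exactly 5 rows; each row shifts and turns the commanded pose from where the row before left it, along the tool's axes as they then stand; what a row does not reach is not made up. A row lasts 1/10 s, in which the tool goes at most 50 mm and 8.59 degrees, less where a joint would pass 70% of its speed; a pose out of reach is approached as far as the arm can. A call is refused whole if a number of a shift passes 5 or a number of a turn 0.15, either way. A call with a gripper value outside its range is refused whole. The fingers move at their own pace and stop on an object; "grip_force" is the grip in N (left out, the last holds). Time passes only in rows, so rows that do not move let the fingers close, or fill a call up. It gives the time, the measured TCP pose, the force, the opening and the grip force at its end, in the units of the state.
- get_state(): the state, without advancing time (a new reading comes with each control period).
- snapshot(name): name is "scene" or "top"; returns a dict with "img" (384x512x3 uint8, red, green, blue), "vertical_fov" (degrees; the focal length in pixels is half the picture's height over the tangent of half this angle, whatever the lens; pixels are square), "cx", "cy" (the principal point, pixels), "extrinsics" (4x4, takes a point from camera to world coordinates). Camera axes: x right, y up, looking along -z (the intrinsics and any distortion apply to the point x, -y, -z); pixel columns grow to the right and rows downward; lengths in m; the calibration is good to about 2 mm. A picture is of the moment at which its call begins. There is no depth.
- finish_job(): hands the job in; it is judged then, once.
The state is a dict: "clock": time; "q": joint angles; "qd": joint speeds; "joint_torque": joint torques, N m; "tool_pos": TCP position; "eef_rot": TCP orientation; "contact_force": force on the tool from outside, world axes, zero at the start; "moment": the same for the moment, N m; "opening": opening from 0.0 (shut) to 1.0 (fully open); "finger_force": force on a finger pad.
Only numpy, scipy, OpenCV 4.12 (cv2) and the standard library are available. Lean on these libraries where they do the work, as an engineer would, in place of code of your own. Each camera call takes 0.05 s, during which the arm holds its last target. There are 200 camera calls.

## Task

Push the flat board carrier along the table with the fingertips, between the flared guides and under the low bridge of the jig, until its leading edge sits fully home against the red stop; then press the green start button all the way down and let it go. The parts on the board are loose, so keep the carrier flat on the table at all times, never lifted or tipped, do not press the button before the carrier is home, and leave the jar, the spool and the orange box where they are.

Things in the scene. Friction and masses are not known exactly. Their poses are not given: they have to be found in the camera images.
- carrier: Loose dark steel-grey plate with a green circuit board let into its top: 120 mm long (its x), 96 mm wide (its y), 12 mm thick, 0.18 to 0.35 kg, flat on the table. Origin: centre of its underside. Its +x edge leads into the jig (turned up to 0.3 rad from the jig's x at the start); push on its -x edge. The chips on the board (under 2 mm high) are look only.
- jig: Fixed aluminium jig. Origin: on the table, where the carrier's origin lies when home, axes then parallel. The carrier slides on the table along the jig's +x. In jig axes, mm: guide rails x 0 to 72, 16 high, inner faces at y = -52 and 52; 14 high flares open from them to x = -39, y = -68 and 68. When home, the carrier's last 60 mm (x -60 to 0) stick out before the bridge.
- bridge (a point): Middle of the bridge's underside, 16 mm above the table (4 mm over the carrier). The bridge spans the lane, jig x 0 to 50, its top at 30 mm; on it a yellow roller between steel cheeks, up to 84 mm high, jig x 14 to 58, y -36 to 36 (mm).
- stop (a point): Middle of the face of the red stop, 7 mm above the table, jig x = 60 mm; the stop is 14 mm high. Beyond it, jig x 115 to 185, y -45 to 45 mm, stands the control box, blue with a yellow top, 45 mm high, with the start button.
- start_top (a point): Centre of the top face of the green start button (30 mm across), on the control box, pressed straight down.
- start (a joint): Travel of the start button in m: 0 up, 0.006 fully down (spring, about 4 N at full travel); it springs back.
- jar: Bystander: upright jar with blue cap, 44 mm across, 70 mm high; origin at the centre of its underside.
- spool: Bystander: upright yellow spool, 52 mm across, 36 mm high; origin at the centre of its underside.
- partsbox: Bystander: closed orange box 60 x 40 mm, 30 mm high; origin at the centre of its underside.
There are look-alikes about, which are no part of the job. Of the things like the carrier, leave any that is brown; of the rest the larger one is meant.

How it is judged:
By the outcome, as a careful person would: the job done as asked, in the order asked, and still so for the second after the job is handed in, with the robot touching nothing.
It also fails if it takes over 72 s, if anything falls off the work surface, if the arm or the gripper's body presses on something with over 40 N, if the wrist force passes 120 N, or if a joint passes its speed limit or range.

## Working session

There is one attempt and no reset: what is moved stays moved. The work goes in short steps, Python scripts to look and compute and a tool call to move; the robot and the scene stay as the last step left them, time stands still between calls to the robot, and variables do not carry over. Pictures are saved under pics/ and viewed, at most 10 in all, crops included, and the job is handed in when it is done.

Besides the shell and the picture viewer there is one more tool, called after "Call:" in YAML: its name, and indented under it one key for each argument. send_rows: Moves the arm, as the interface text tells. Its arguments: {"type":"object","properties":{"motion":{"type":"array"},"grip_force":{"type":"number"}},"required":["motion"]}

```bash
mkdir -p pics
cat > h.py <<'E'
from plant import *
import numpy as np, cv2
def save(cam,name):
    s=snapshot(cam); cv2.imwrite(f'pics/{name}.png',cv2.cvtColor(s['img'],cv2.COLOR_RGB2BGR))
    np.savez(f'pics/{name}.npz',**s); return s
def px2w(s,u,v,z):
    h=s['img'].shape[0]; f=h/2/np.tan(np.radians(float(s['vertical_fov']))/2)
    T=s['extrinsics']; d=T[:3,:3]@np.array([(u-s['cx'])/f,-(v-s['cy'])/f,-1]); o=T[:3,3]
    return o+d*(z-o[2])/d[2]
def w2px(s,p):
    h=s['img'].shape[0]; f=h/2/np.tan(np.radians(float(s['vertical_fov']))/2)
    T=s['extrinsics']; c=T[:3,:3].T@(np.array(p)-T[:3,3]); return s['cx']+f*c[0]/-c[2], s['cy']-f*c[1]/-c[2]
E
python3 - <<'E'
from h import *
for c in('top','scene'):
    s=save(c,c+'0'); print({k:v for k,v in s.items() if k!='img'})
    
a=cv2.imread('pics/top0.png');b=cv2.imread('pics/scene0.png')
print(get_state())
E
```

```text
{'vertical_fov': 42.32352429979367, 'cx': 250.16124021643236, 'cy': 192.32327667484898, 'extrinsics': array([[-1.17375671e-04,  9.84974060e-01, -1.72702307e-01,
         3.66069572e-01],
       [-9.99935770e-01, -2.07287832e-03, -1.11426610e-02,
         4.76062899e-02],
       [-1.13332229e-02,  1.72689906e-01,  9.84911039e-01,
         1.13668310e+00],
       [ 0.00000000e+00,  0.00000000e+00,  0.00000000e+00,
         1.00000000e+00]])}
{'vertical_fov': 44.43206169861655, 'cx': 252.21305341044982, 'cy': 194.15373399318327, 'extrinsics': array([[ 0.44048418, -0.77465361,  0.45374605,  1.07999025],
       [ 0.89767359,  0.38707265, -0.21061073, -0.18096963],
       [-0.01248232,  0.50008654,  0.86588547,  1.07156425],
       [ 0.        ,  0.        ,  0.        ,  1.        ]])}
{'clock': 0.1, 'q': array([-1.29922147,  0.68987397, -0.19449328,  1.56622795,  0.1572801 ,
        0.90252455, -0.21510251]), 'qd': array([-9.77287826e-04,  2.35772938e-05,  2.58116852e-04, -2.76109599e-03,
       -3.76346448e-04,  1.13321286e-03, -8.88182121e-04]), 'joint_torque': array([-2.33376413e-03, -5.28507221e+01, -1.27089500e+00, -1.53841031e+01,
       -5.24212781e-02,  1.99720605e-03,  3.91598212e-05]), 'tool_pos': array([0.14712785, 0.60682058, 0.22040912]), 'eef_rot': array([ 1.18588018e-01,  9.92943203e-01, -8.22823971e-04, -3.40115204e-05]), 'contact_force': array([-0.20323608,  0.23390134,  0.00106562]), 'moment': array([ 0.01759903,  0.01771282, -0.01802696]), 'finger_force': 0.0, 'opening': 1.0000631450599484}
```

View pics/top0.png

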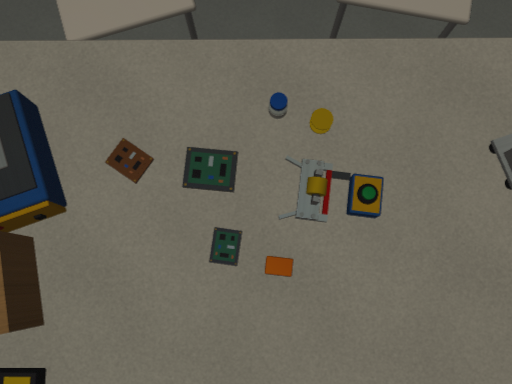

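View pics/scene0.png

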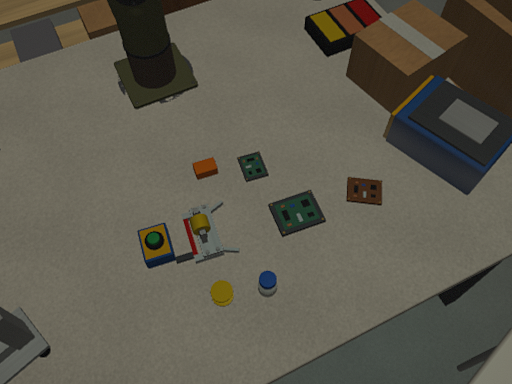

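Top: larger green carrier about (210,170), jig at about (315,190), its +x pointing image right, button (369,194). The small green and brown boards are decoys. Next, an enlarged crop.

Run:
```python
from h import *
a=cv2.imread('pics/top0.png')[140:230,170:390]
cv2.imwrite('pics/c1.png',cv2.resize(a,None,fx=3.6,fy=3.6,interpolation=cv2.INTER_CUBIC))
s=np.load('pics/top0.npz');print(w2px(s,[.147,.607,.22]),px2w(s,50,150,0),px2w(s,385,195,0))
```

```text
(np.float64(-62.34204951360073), np.float64(405.940176427656)) [0.66836712 0.53554729 0.        ] [ 0.55842943 -0.25203226  0.        ]
```

View pics/c1.png

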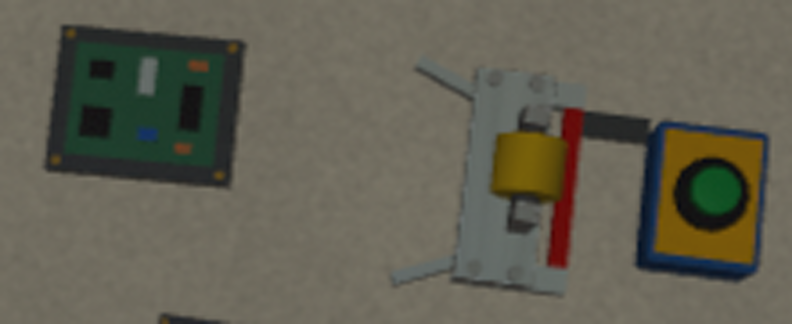

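Run:
```python
from h import *
s=np.load('pics/top0.npz')
P=lambda u,v,z: px2w(s,170+(u-1.3)/3.6,140+(v-1.3)/3.6,z)
np.set_printoptions(precision=4,suppress=True)
def show(n,L,z):
    p=np.array([P(*c,z)[:2] for c in L]); print(n,p.tolist(),'mean',p.mean(0))
    for i in range(len(p)):
        d=p[(i+1)%len(p)]-p[i]; print('   ',np.linalg.norm(d),np.arctan2(d[1],d[0]))
show('carrier',[(63,25),(245,41),(230,187),(45,170)],.012)
show('flare',[(417,63),(391,282)],.014)
show('bridgefront',[(477,66),(454,280)],.03)
show('stop',[(565,108),(547,267)],.014)
show('boxyellow',[(663,123),(768,136),(757,272),(654,260)],.045)
show('btn',[(718,190)],.056)
```

```text
carrier [[0.6724241321460738, 0.20802777041929324], [0.6613258853881397, 0.0894567334602395], [0.5650919809147007, 0.09865260201862963], [0.5764237788876404, 0.21749845206026086]] mean [0.6188 0.1534]
    0.1190893021502993 -1.6641243935137864
    0.09667227300910111 3.046324451598089
    0.11938486385391331 1.4757350054392762
    0.09646637567820489 -0.09833438690455426
flare [[0.6458168594104741, -0.021813428289285473], [0.5035255235449774, -0.0036220549050048484]] mean [ 0.5747 -0.0127]
    0.14344946959816163 3.0144364649746977
    0.14344946959816163 -0.12715618861509542
bridgefront [[0.6397555216510087, -0.05894571030904256], [0.5027613197884553, -0.04213731072267774]] mean [ 0.5713 -0.0505]
    0.13802149702351782 3.0195085856155806
    0.13802149702351782 -0.1220840679742127
stop [[0.61581945175484, -0.11644793337259451], [0.5129231634137592, -0.10233537538175741]] mean [ 0.5644 -0.1094]
    0.10385957080315504 3.005289845502637
    0.10385957080315504 -0.136302808087156
boxyellow [[0.5991931765437218, -0.1726454799173056], [0.5907630582470302, -0.23751657808598184], [0.505568936900352, -0.22684448622148076], [0.5131009627184902, -0.16401229630322126]] mean [ 0.5522 -0.2003]
    0.06541655961686034 -1.7000239667884014
    0.08585995490795979 3.016973852407083
    0.06328203143744147 1.4514903606101497
    0.08652399170544496 -0.09994422128307287
btn [[0.5548040087694217, -0.20253527670060104]] mean [ 0.5548 -0.2025]
    0.0 0.0
```

Call:
send_rows:
  motion:
    - {"x": -3.6, "y": -1.6, "z": -2}
    - {"x": -3.6, "y": -1.6, "z": -2}
    - {"x": -4, "y": -1.8}
    - {"x": -4, "y": -1.8}
    - {"x": -4, "y": -1.8, "jaw": 5.5}

```text
schema error: expected keys x, y, z, rx, ry, rz, jaw
```

Call:
send_rows:
  motion:
    - {"x": -4, "y": -1.8}
    - {"x": -4, "y": -1.8}
    - {"x": -4, "y": -1.8}
    - {"x": -4, "y": -1.8}
    - {"x": -4, "y": -1.8}

```text
schema error: expected keys x, y, z, rx, ry, rz, jaw
```

Call:
send_rows:
  motion:
    - {"rz": 0.14}
    - {"rz": 0.14}
    - {"rz": 0.14}
    - {"rz": 0.14}
    - {"rz": 0.14}

```text
schema error: expected keys x, y, z, rx, ry, rz, jaw
```

Call:
send_rows:
  motion:
    - {"rz": 0.14}
    - {"rz": 0.14}
    - {"rz": 0.14}
    - {"rz": 0.14}
    - {"rz": 0.14}

```text
schema error: expected keys x, y, z, rx, ry, rz, jaw
```

```bash
cat >> h.py <<'E'
from scipy.spatial.transform import Rotation as R
np.set_printoptions(precision=4,suppress=True)
def togo(p,yaw,show=True):
    """shift (cm, tool axes) and rz to reach p with tool x at world yaw, pointing down"""
    st=get_state(); Q=R.from_quat(st['eef_rot']); t=Q.inv().apply(np.array(p)-st['tool_pos'])*100
    T=R.from_matrix(np.array([[np.cos(yaw),np.sin(yaw),0],[np.sin(yaw),-np.cos(yaw),0],[0,0,-1]]).T.T)
    rv=(Q.inv()*T).as_rotvec()
    print('t',st['clock'],'pos',st['tool_pos'],'shift cm',t,'rot',rv,'F',st['contact_force'],'open',st['opening']*8.81)
E
python3 -c "
from h import *
togo([.6264,.236,.06],1.4776)"
```

```text
t 0.1 pos [0.1471 0.6068 0.2204] shift cm [-55.3101 -24.7257  16.0886] rot [-0.0013  0.0013  1.4263] F [-0.2032  0.2339  0.0011] open 8.810556307978146
```

Call:
send_rows:
  motion:
    - {"x": -3.6, "y": -1.6, "z": -2, "rx": 0, "ry": 0, "rz": 0, "jaw": 5.5}
    - {"x": -3.6, "y": -1.6, "z": -2, "rx": 0, "ry": 0, "rz": 0, "jaw": 5.5}
    - {"x": -4, "y": -1.8, "z": 0, "rx": 0, "ry": 0, "rz": 0, "jaw": 5.5}
    - {"x": -4, "y": -1.8, "z": 0, "rx": 0, "ry": 0, "rz": 0, "jaw": 5.5}
    - {"x": -4, "y": -1.8, "z": 0, "rx": 0, "ry": 0, "rz": 0, "jaw": 5.5}

```text
clock: 0.6
tool_pos: [0.3147, 0.4772, 0.261]
eef_rot: [0.118, 0.993, -0.0, -0.0]
contact_force: [1.6, 1.2, -0.6]
opening: 0.626
finger_force: 0.0
```

Call:
send_rows:
  motion:
    - {"x": -4, "y": -1.8, "z": 0, "rx": 0, "ry": 0, "rz": 0, "jaw": 5.5}
    - {"x": -4, "y": -1.8, "z": 0, "rx": 0, "ry": 0, "rz": 0, "jaw": 5.5}
    - {"x": -4, "y": -1.8, "z": 0, "rx": 0, "ry": 0, "rz": 0, "jaw": 5.5}
    - {"x": -4, "y": -1.8, "z": 0, "rx": 0, "ry": 0, "rz": 0, "jaw": 5.5}
    - {"x": -4, "y": -1.8, "z": 0, "rx": 0, "ry": 0, "rz": 0, "jaw": 5.5}

```text
clock: 1.1
tool_pos: [0.4877, 0.3425, 0.2608]
eef_rot: [0.119, 0.993, -0.0, -0.0]
contact_force: [0.9, 0.8, -0.3]
opening: 0.625
finger_force: 0.0
```

Call:
send_rows:
  motion:
    - {"x": 0, "y": 0, "z": 0, "rx": 0, "ry": 0, "rz": 0.14, "jaw": 5.5}
    - {"x": 0, "y": 0, "z": 0, "rx": 0, "ry": 0, "rz": 0.14, "jaw": 5.5}
    - {"x": 0, "y": 0, "z": 0, "rx": 0, "ry": 0, "rz": 0.14, "jaw": 5.5}
    - {"x": 0, "y": 0, "z": 0, "rx": 0, "ry": 0, "rz": 0.14, "jaw": 5.5}
    - {"x": 0, "y": 0, "z": 0, "rx": 0, "ry": 0, "rz": 0.14, "jaw": 5.5}

```text
clock: 1.6
tool_pos: [0.4864, 0.3438, 0.2607]
eef_rot: [0.454, 0.891, -0.0, -0.0]
contact_force: [1.2, 0.6, -0.2]
opening: 0.624
finger_force: 0.0
```

Call:
send_rows:
  motion:
    - {"x": 0, "y": 0, "z": 0, "rx": 0, "ry": 0, "rz": 0.14, "jaw": 5.5}
    - {"x": 0, "y": 0, "z": 0, "rx": 0, "ry": 0, "rz": 0.14, "jaw": 5.5}
    - {"x": 0, "y": 0, "z": 0, "rx": 0, "ry": 0, "rz": 0.14, "jaw": 5.5}
    - {"x": 0, "y": 0, "z": 0, "rx": 0, "ry": 0, "rz": 0.14, "jaw": 5.5}
    - {"x": 0, "y": 0, "z": 0, "rx": 0, "ry": 0, "rz": 0.14, "jaw": 5.5}

```text
clock: 2.1
tool_pos: [0.4864, 0.3439, 0.2607]
eef_rot: [0.732, 0.681, -0.0, -0.0]
contact_force: [-0.9, 0.3, -0.0]
opening: 0.624
finger_force: 0.0
```

```bash
python3 -c "
from h import *
togo([.6264,.236,.06],1.4776)"
```

```text
t 2.1 pos [0.4864 0.3439 0.2607] shift cm [-9.7344 14.7657 20.0632] rot [-0.0008  0.0005  0.0206] F [-0.8831  0.2717 -0.0398] open 5.500218358971222
```

Call:
send_rows:
  motion:
    - {"x": -1.8, "y": 3, "z": 3, "rx": 0, "ry": 0, "rz": 0.02, "jaw": 5.5}
    - {"x": -1.8, "y": 3, "z": 3, "rx": 0, "ry": 0, "rz": 0, "jaw": 5.5}
    - {"x": -1.8, "y": 3, "z": 3, "rx": 0, "ry": 0, "rz": 0, "jaw": 5.5}
    - {"x": -1.8, "y": 3, "z": 3, "rx": 0, "ry": 0, "rz": 0, "jaw": 5.5}
    - {"x": -1.4, "y": 2.8, "z": 3, "rx": 0, "ry": 0, "rz": 0, "jaw": 5.5}

```text
clock: 2.6
tool_pos: [0.628, 0.2443, 0.1095]
eef_rot: [0.737, 0.675, -0.001, 0.0]
contact_force: [0.9, 0.5, 0.7]
opening: 0.625
finger_force: 0.0
```

Call:
send_rows:
  motion:
    - {"x": 0, "y": 0, "z": 3, "rx": 0, "ry": 0, "rz": 0, "jaw": 5.5}
    - {"x": 0, "y": 0, "z": 2, "rx": 0, "ry": 0, "rz": 0, "jaw": 5.5}
    - {"x": 0, "y": 0, "z": 0, "rx": 0, "ry": 0, "rz": 0, "jaw": 5.5}
    - {"x": 0, "y": 0, "z": 0, "rx": 0, "ry": 0, "rz": 0, "jaw": 5.5}
    - {"x": 0, "y": 0, "z": 0, "rx": 0, "ry": 0, "rz": 0, "jaw": 5.5}

```text
clock: 3.1
tool_pos: [0.628, 0.2467, 0.0627]
eef_rot: [0.737, 0.676, 0.001, 0.0]
contact_force: [0.0, 0.2, 1.1]
opening: 0.62
finger_force: 0.0
```

```bash
python3 -c "
from h import *
togo([.6264,.236,.014],1.4776)
s=save('scene','s1');a=s['img'][120:300,120:390]
cv2.imwrite('pics/s1c.png',cv2.cvtColor(cv2.resize(a,None,fx=2.9,fy=2.9,interpolation=cv2.INTER_CUBIC),cv2.COLOR_RGB2BGR))"
```

```text
t 3.1 pos [0.628  0.2467 0.0627] shift cm [-1.0882 -0.0788  4.8646] rot [ 0.0023 -0.0013  0.0066] F [0.0296 0.2347 1.0632] open 5.465464254131773
```

View pics/s1c.png

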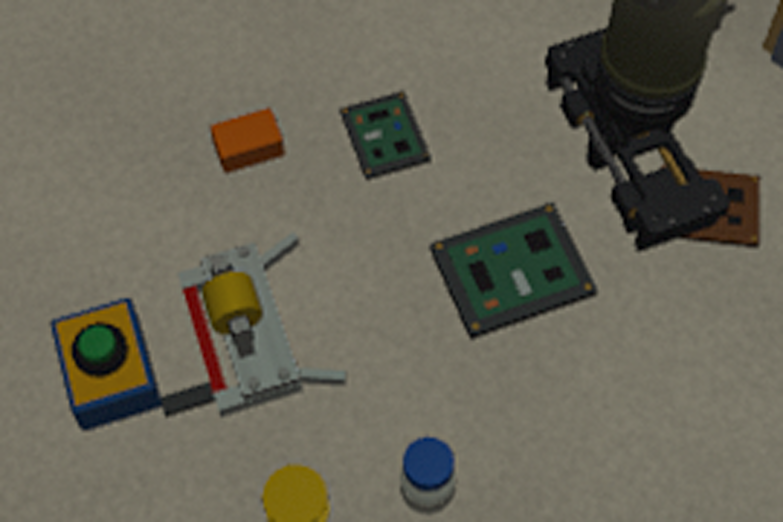

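The gripper (crop ~(680,200)) is behind the carrier's trailing edge (crop (550,207)–(595,293)), and its fingers are hidden. Lowering there.

Call:
send_rows:
  motion:
    - {"x": 0, "y": 0, "z": 2, "rx": 0, "ry": 0, "rz": 0, "jaw": 5.5}
    - {"x": 0, "y": 0, "z": 1.6, "rx": 0, "ry": 0, "rz": 0, "jaw": 5.5}
    - {"x": 0, "y": 0, "z": 1.2, "rx": 0, "ry": 0, "rz": 0, "jaw": 5.5}
    - {"x": 0, "y": 0, "z": 0, "rx": 0, "ry": 0, "rz": 0, "jaw": 5.5}
    - {"x": 0, "y": 0, "z": 0, "rx": 0, "ry": 0, "rz": 0, "jaw": 5.5}

```text
clock: 3.65
tool_pos: [0.6272, 0.2461, 0.0131]
eef_rot: [0.737, 0.676, -0.0, 0.0]
contact_force: [0.2, 0.4, -0.1]
opening: 0.625
finger_force: 0.0
```

Call:
send_rows:
  motion:
    - {"x": -0.5, "y": 0, "z": 0, "rx": 0, "ry": 0, "rz": 0, "jaw": 5.5}
    - {"x": -0.5, "y": 0, "z": 0, "rx": 0, "ry": 0, "rz": 0, "jaw": 5.5}
    - {"x": -0.5, "y": 0, "z": 0, "rx": 0, "ry": 0, "rz": 0, "jaw": 5.5}
    - {"x": -0.4, "y": 0, "z": 0, "rx": 0, "ry": 0, "rz": 0, "jaw": 5.5}
    - {"x": -0.4, "y": 0, "z": 0, "rx": 0, "ry": 0, "rz": 0, "jaw": 5.5}

```text
clock: 4.15
tool_pos: [0.6252, 0.2226, 0.0133]
eef_rot: [0.737, 0.676, 0.0, 0.0]
contact_force: [-1.2, -0.2, -0.3]
opening: 0.623
finger_force: 0.0
```

```bash
python3 -c "
from h import *
togo([.6244,.222,.014],1.4776)
s=save('top','t2');a=s['img'][130:230,170:390]
cv2.imwrite('pics/t2c.png',cv2.cvtColor(cv2.resize(a,None,fx=3.6,fy=3.6,interpolation=cv2.INTER_CUBIC),cv2.COLOR_RGB2BGR))"
```

```text
t 4.15 pos [0.6252 0.2226 0.0133] shift cm [-0.0648 -0.0753 -0.0673] rot [ 0.0002 -0.0001  0.0058] F [-1.1735 -0.1682 -0.3054] open 5.486761343364347
```

View pics/t2c.png

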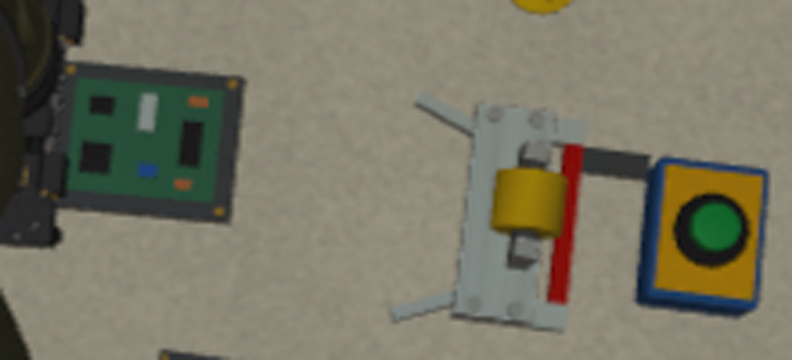

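Carrier unmoved (leading edge at crop (245,78)–(230,222)), fingers just at the trailing edge. Starting the slanted push.

Call:
send_rows:
  motion:
    - {"x": -0.5, "y": 0, "z": 0, "rx": 0, "ry": 0, "rz": 0, "jaw": 5.5}
    - {"x": -0.8, "y": -0.2, "z": 0, "rx": 0, "ry": 0, "rz": 0, "jaw": 5.5}
    - {"x": -0.9, "y": -0.25, "z": 0, "rx": 0, "ry": 0, "rz": 0.01, "jaw": 5.5}
    - {"x": -0.9, "y": -0.25, "z": 0, "rx": 0, "ry": 0, "rz": 0.01, "jaw": 5.5}
    - {"x": -0.9, "y": -0.25, "z": 0, "rx": 0, "ry": 0, "rz": 0, "jaw": 5.5}

```text
clock: 4.7
tool_pos: [0.6115, 0.1831, 0.0131]
eef_rot: [0.744, 0.668, -0.0, 0.0]
contact_force: [0.6, 0.6, -0.1]
opening: 0.623
finger_force: 0.0
```

```bash
cat >> h.py <<'E'
O=np.array([.5715,-.0505]); J=-1.696; X=np.array([np.cos(J),np.sin(J)]); Y=np.array([-X[1],X[0]])
def carrier(s):
    """board centre in jig axes (mm) and yaw to jig, from the green board in the top image"""
    hsv=cv2.cvtColor(s['img'],cv2.COLOR_RGB2HSV); m=cv2.inRange(hsv,(50,60,25),(95,255,140))
    m[:,345:]=0; m=cv2.morphologyEx(m,cv2.MORPH_CLOSE,np.ones((9,9)))
    c=max(cv2.findContours(m,0,2)[0],key=cv2.contourArea).reshape(-1,2)
    w=np.array([px2w(s,u,v,.012)[:2] for u,v in c])-O; j=np.c_[w@X,w@Y]*1000
    (cx,cy),(a,b),th=cv2.minAreaRect(j.astype(np.float32)); th=(th+45)%90-45
    print('carrier jig mm',round(cx,1),round(cy,1),'size',round(a,1),round(b,1),'yaw',round(np.radians(th),3))
E
python3 -c "
from h import *
carrier(np.load('pics/top0.npz'));carrier(np.load('pics/t2.npz'));carrier(save('top','t3'))
togo([.58,.02,.014],J+np.pi)"
```

```text
carrier jig mm -209.2 22.6 size 97.6 75.2 yaw 0.025
carrier jig mm -209.5 22.5 size 98.1 75.0 yaw 0.029
carrier jig mm -191.7 23.1 size 62.4 75.3 yaw 0.031
t 4.75 pos [0.6109 0.1807 0.013 ] shift cm [-16.3134  -1.3142  -0.052 ] rot [-0.0012  0.0026  0.0159] F [-0.583  -1.5903  0.033 ] open 5.484009747272762
```

```bash
python3 -c "
from h import *
a=np.load('pics/t3.npz')['img'][130:230,140:260];b=save('scene','s3')['img'][150:250,230:350]
A=np.hstack([a,b])
cv2.imwrite('pics/t3c.png',cv2.cvtColor(cv2.resize(A,None,fx=3.3,fy=3.3,interpolation=cv2.INTER_CUBIC),cv2.COLOR_RGB2BGR))"
```

```text
(no output)
```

View pics/t3c.png

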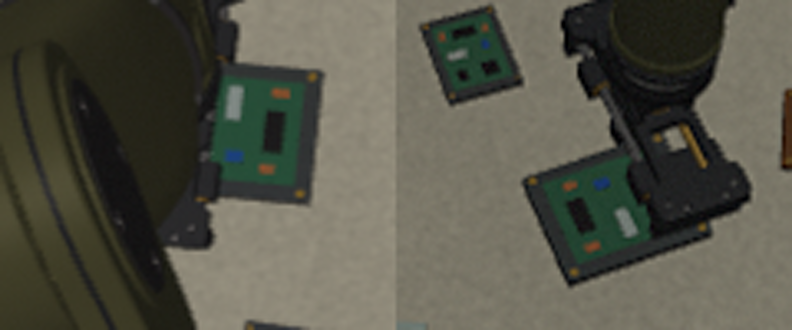

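The carrier's leading edge is still at the same pixels (~(237,153)), though the tool has moved 4 cm. I'm checking the geometry between the cameras.

```bash
python3 -c "
from h import *
t=np.load('pics/t3.npz');s=np.load('pics/s3.npz')
p=get_state()['tool_pos'];print(p)
for n,c,o in(('top',t,(140,130,0)),('scene',s,(230,150,396))):
    for q in(p,p+[0,0,.08],p+[.04,0,.0],p-[.04,0,0]):
        u,v=w2px(c,q);print(n,u,v,'in crop',(u-o[0])*3.3+o[2],(v-o[1])*3.3)
    
# scene-based carrier corners
f=lambda u,v:px2w(s,120+u/2.9,120+v/2.9,.012)[:2]
print([f(*c) for c in((432,244),(550,206),(596,293),(474,335))])
print('btn scene',f(98,345), px2w(s,120+98/2.9,120+345/2.9,.056))
"
```

```text
[0.6113 0.1817 0.0131]
top 197.84566123115053 171.95660632048543 in crop 190.89068206279674 138.45680085760193
top 193.5796308624837 164.0652882365074 in crop 176.8127818461962 112.4154511804744
top 198.15590878274895 155.19392068693855 in crop 191.91449898307152 83.13993826689722
top 197.53166534195293 188.92181476041378 in crop 189.85449562844465 194.44198870936546
scene 303.8013899684217 204.24620564320637 in crop 639.5445868957916 179.012478622581
scene 306.53324899016724 188.30951540487513 in crop 648.5597216675519 126.42140083608791
scene 311.56571715265176 216.6683572206563 in crop 665.1668666037508 220.0055788281658
scene 296.267384781359 192.19254636296995 in crop 614.6823697784847 139.23540299780083
[array([0.5706, 0.1022]), array([0.5833, 0.2149]), array([0.6772, 0.2073]), array([0.6654, 0.0938])]
btn scene [ 0.5308 -0.1975] [ 0.5536 -0.1968  0.056 ]
```

The pixels say the fingertips may be over the board and not behind it, so they stand higher than computed. Back out along the same path, then feel for the table.

Call:
send_rows:
  motion:
    - {"x": 0.9, "y": 0.25, "z": 0, "rx": 0, "ry": 0, "rz": 0, "jaw": 5.5}
    - {"x": 0.9, "y": 0.25, "z": 0, "rx": 0, "ry": 0, "rz": 0, "jaw": 5.5}
    - {"x": 1.5, "y": 0.45, "z": 0, "rx": 0, "ry": 0, "rz": 0, "jaw": 5.5}
    - {"x": 2, "y": 0, "z": 0, "rx": 0, "ry": 0, "rz": 0, "jaw": 5.5}
    - {"x": 1.5, "y": 0, "z": 0, "rx": 0, "ry": 0, "rz": 0, "jaw": 5.5}

```text
clock: 5.3
tool_pos: [0.6285, 0.2549, 0.0131]
eef_rot: [0.743, 0.669, 0.001, -0.001]
contact_force: [0.1, 0.6, -0.3]
opening: 0.625
finger_force: 0.0
```

```bash
python3 -c "
from h import *
togo([.6264,.24,.01],J+np.pi)
t=save('top','t4');s=save('scene','s4')
carrier(t)
a=t['img'][120:220,140:260];b=s['img'][145:245,250:370]
A=np.hstack([a,b])
cv2.imwrite('pics/t4c.png',cv2.cvtColor(cv2.resize(A,None,fx=3.3,fy=3.3,interpolation=cv2.INTER_CUBIC),cv2.COLOR_RGB2BGR))"
```

```text
t 5.3 pos [0.6285 0.2549 0.0131] shift cm [-1.5019 -0.0556  0.3051] rot [ 0.0001 -0.0023  0.0207] F [ 0.0793  0.5984 -0.3408] open 5.506474258462345
carrier jig mm -209.2 22.6 size 97.6 75.1 yaw 0.026
```

View pics/t4c.png

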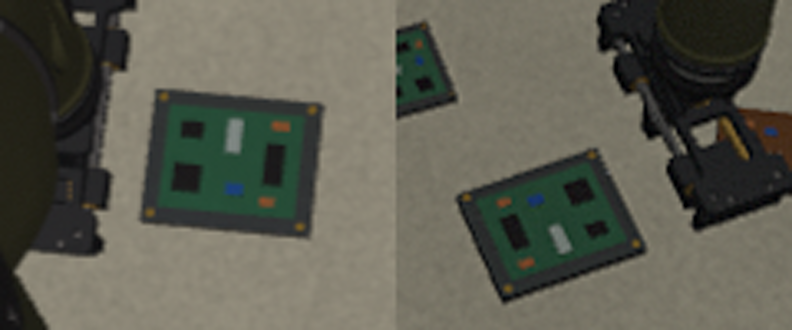

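Carrier unmoved and flat (crop corners (155,90)–(310,237)); gripper clear of it. Probing down for the table.

Call:
send_rows:
  motion:
    - {"x": 0, "y": 0, "z": 0.1, "rx": 0, "ry": 0, "rz": 0, "jaw": 5.5}
    - {"x": 0, "y": 0, "z": 0.1, "rx": 0, "ry": 0, "rz": 0, "jaw": 5.5}
    - {"x": 0, "y": 0, "z": 0.1, "rx": 0, "ry": 0, "rz": 0, "jaw": 5.5}
    - {"x": 0, "y": 0, "z": 0, "rx": 0, "ry": 0, "rz": 0, "jaw": 5.5}
    - {"x": 0, "y": 0, "z": 0, "rx": 0, "ry": 0, "rz": 0, "jaw": 5.5}

```text
clock: 5.9
tool_pos: [0.6287, 0.2503, 0.0101]
eef_rot: [0.744, 0.668, -0.0, 0.0]
contact_force: [0.2, -0.1, 0.5]
opening: 0.627
finger_force: 0.0
```

Call:
send_rows:
  motion:
    - {"x": 0, "y": 0, "z": 0.1, "rx": 0, "ry": 0, "rz": 0, "jaw": 5.5}
    - {"x": 0, "y": 0, "z": 0.1, "rx": 0, "ry": 0, "rz": 0, "jaw": 5.5}
    - {"x": 0, "y": 0, "z": 0.1, "rx": 0, "ry": 0, "rz": 0, "jaw": 5.5}
    - {"x": 0, "y": 0, "z": 0, "rx": 0, "ry": 0, "rz": 0, "jaw": 5.5}
    - {"x": 0, "y": 0, "z": 0, "rx": 0, "ry": 0, "rz": 0, "jaw": 5.5}

```text
clock: 6.4
tool_pos: [0.6286, 0.2509, 0.0071]
eef_rot: [0.744, 0.668, 0.0, -0.0]
contact_force: [-0.3, 0.1, -0.3]
opening: 0.625
finger_force: 0.0
```

Call:
send_rows:
  motion:
    - {"x": 0, "y": 0, "z": 0.1, "rx": 0, "ry": 0, "rz": 0, "jaw": 5.5}
    - {"x": 0, "y": 0, "z": 0.1, "rx": 0, "ry": 0, "rz": 0, "jaw": 5.5}
    - {"x": 0, "y": 0, "z": 0, "rx": 0, "ry": 0, "rz": 0, "jaw": 5.5}
    - {"x": 0, "y": 0, "z": 0, "rx": 0, "ry": 0, "rz": 0, "jaw": 5.5}
    - {"x": 0, "y": 0, "z": 0, "rx": 0, "ry": 0, "rz": 0, "jaw": 5.5}

```text
clock: 6.9
tool_pos: [0.6286, 0.2509, 0.0051]
eef_rot: [0.744, 0.668, 0.0, -0.0]
contact_force: [0.3, -0.3, 0.1]
opening: 0.622
finger_force: 0.0
```

Call:
send_rows:
  motion:
    - {"x": 0, "y": 0, "z": 0.1, "rx": 0, "ry": 0, "rz": 0, "jaw": 5.5}
    - {"x": 0, "y": 0, "z": 0.1, "rx": 0, "ry": 0, "rz": 0, "jaw": 5.5}
    - {"x": 0, "y": 0, "z": 0.1, "rx": 0, "ry": 0, "rz": 0, "jaw": 5.5}
    - {"x": 0, "y": 0, "z": 0, "rx": 0, "ry": 0, "rz": 0, "jaw": 5.5}
    - {"x": 0, "y": 0, "z": 0, "rx": 0, "ry": 0, "rz": 0, "jaw": 5.5}

```text
clock: 7.4
tool_pos: [0.6286, 0.2509, 0.0021]
eef_rot: [0.744, 0.668, -0.0, -0.0]
contact_force: [-0.2, -0.1, 0.6]
opening: 0.627
finger_force: 0.0
```

Call:
send_rows:
  motion:
    - {"x": 0, "y": 0, "z": 0.1, "rx": 0, "ry": 0, "rz": 0, "jaw": 5.5}
    - {"x": 0, "y": 0, "z": 0.1, "rx": 0, "ry": 0, "rz": 0, "jaw": 5.5}
    - {"x": 0, "y": 0, "z": 0, "rx": 0, "ry": 0, "rz": 0, "jaw": 5.5}
    - {"x": 0, "y": 0, "z": 0, "rx": 0, "ry": 0, "rz": 0, "jaw": 5.5}
    - {"x": 0, "y": 0, "z": 0, "rx": 0, "ry": 0, "rz": 0, "jaw": 5.5}

```text
clock: 7.9
tool_pos: [0.6286, 0.2509, 0.0001]
eef_rot: [0.744, 0.668, 0.0, -0.0]
contact_force: [0.2, 0.5, -0.3]
opening: 0.624
finger_force: 0.0
```

Call:
send_rows:
  motion:
    - {"x": 0, "y": 0, "z": 0.1, "rx": 0, "ry": 0, "rz": 0, "jaw": 5.5}
    - {"x": 0, "y": 0, "z": 0.1, "rx": 0, "ry": 0, "rz": 0, "jaw": 5.5}
    - {"x": 0, "y": 0, "z": 0.1, "rx": 0, "ry": 0, "rz": 0, "jaw": 5.5}
    - {"x": 0, "y": 0, "z": 0, "rx": 0, "ry": 0, "rz": 0, "jaw": 5.5}
    - {"x": 0, "y": 0, "z": 0, "rx": 0, "ry": 0, "rz": 0, "jaw": 5.5}

```text
clock: 8.4
tool_pos: [0.6286, 0.2508, -0.0029]
eef_rot: [0.744, 0.668, -0.0, -0.0]
contact_force: [-0.4, -0.1, 1.0]
opening: 0.624
finger_force: 0.0
```

Call:
send_rows:
  motion:
    - {"x": 0, "y": 0, "z": 0.1, "rx": 0, "ry": 0, "rz": 0, "jaw": 5.5}
    - {"x": 0, "y": 0, "z": 0.1, "rx": 0, "ry": 0, "rz": 0, "jaw": 5.5}
    - {"x": 0, "y": 0, "z": 0, "rx": 0, "ry": 0, "rz": 0, "jaw": 5.5}
    - {"x": 0, "y": 0, "z": 0, "rx": 0, "ry": 0, "rz": 0, "jaw": 5.5}
    - {"x": 0, "y": 0, "z": 0, "rx": 0, "ry": 0, "rz": 0, "jaw": 5.5}

```text
clock: 8.9
tool_pos: [0.6286, 0.2509, -0.0048]
eef_rot: [0.744, 0.668, 0.0, -0.0]
contact_force: [-0.3, -0.3, -0.0]
opening: 0.625
finger_force: 0.0
```

Call:
send_rows:
  motion:
    - {"x": 0, "y": 0, "z": 0.1, "rx": 0, "ry": 0, "rz": 0, "jaw": 5.5}
    - {"x": 0, "y": 0, "z": 0.1, "rx": 0, "ry": 0, "rz": 0, "jaw": 5.5}
    - {"x": 0, "y": 0, "z": 0.1, "rx": 0, "ry": 0, "rz": 0, "jaw": 5.5}
    - {"x": 0, "y": 0, "z": 0, "rx": 0, "ry": 0, "rz": 0, "jaw": 5.5}
    - {"x": 0, "y": 0, "z": 0, "rx": 0, "ry": 0, "rz": 0, "jaw": 5.5}

```text
clock: 9.4
tool_pos: [0.6286, 0.2509, -0.0079]
eef_rot: [0.744, 0.668, 0.0, -0.0]
contact_force: [-0.7, -0.2, 0.4]
opening: 0.622
finger_force: 0.0
```

```bash
python3 -c "
from h import *
st=get_state();print(st)
t=save('top','t5');s=save('scene','s5')
p=st['tool_pos']
a=t['img'][130:230,120:220];b=s['img'][120:220,285:385]
A=cv2.resize(np.hstack([a,b]),None,fx=4,fy=4,interpolation=cv2.INTER_CUBIC)
A=np.clip(A.astype(float)*2,0,255).astype('uint8')
for c,o,k in((t,(120,130),0),(s,(285,120),400)):
    for q in (p,p+[0.05,0,0],p-[.05,0,0],p+[0,0,.08]):
        u,v=w2px(c,q);cv2.circle(A,(int((u-o[0])*4+k),int((v-o[1])*4)),4,(255,0,0),1)
cv2.imwrite('pics/t5c.png',cv2.cvtColor(A,cv2.COLOR_RGB2BGR))"
```

```text
{'clock': 9.4, 'q': array([-0.5013,  1.0574,  0.1052,  1.5232, -0.1705,  0.5699, -0.4125]), 'qd': array([ 0.0018, -0.0014,  0.0004, -0.0008, -0.0009,  0.0016,  0.0008]), 'joint_torque': array([ -0.0025, -61.5539,   3.4378, -10.5464,  -0.0348,  -0.0134,
         0.0002]), 'tool_pos': array([ 0.6286,  0.2509, -0.0079]), 'eef_rot': array([ 0.7439,  0.6683,  0.    , -0.    ]), 'contact_force': array([-0.6905, -0.1541,  0.4214]), 'moment': array([-0.0565,  0.1208,  0.0156]), 'finger_force': 0.0, 'opening': 0.6219802104672781}
```

View pics/t5c.png

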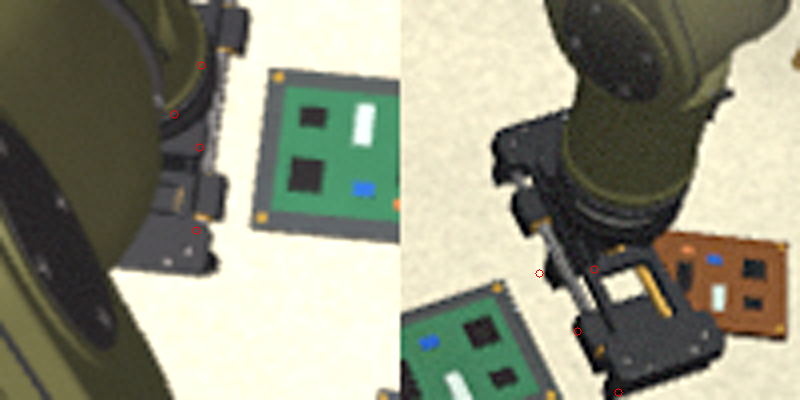

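```bash
python3 -c "
from h import *
t=np.load('pics/t5.npz');s=np.load('pics/s5.npz')
def ray(c,u,v):
    o=c['extrinsics'][:3,3];d=px2w(c,u,v,0)-o;return o,d/np.linalg.norm(d)
def tri(a,b):
    (o1,d1),(o2,d2)=ray(t,120+a[0]/4,130+a[1]/4),ray(s,285+(b[0]-400)/4,120+b[1]/4)
    k=np.linalg.lstsq(np.c_[d1,-d2],o2-o1,rcond=None)[0];p,q=o1+k[0]*d1,o2+k[1]*d2
    print((p+q)/2,np.linalg.norm(p-q))
tri((213,272),(499,182)); tri((213,250),(497,150)); tri((210,205),(520,222)); tri((225,180),(516,195));tri((240,48),(588,360)); tri((245,15),(582,325))
print(get_state()['tool_pos'])
"
```

```text
[0.5423 0.2303 0.0658] 0.004271280630345123
[0.5462 0.2223 0.1124] 0.003236512988016321
[0.5776 0.2289 0.0705] 0.002711942084335175
[0.5825 0.2154 0.1166] 0.0014385156453691366
[0.673  0.2204 0.052 ] 0.0035383081367136265
[0.6746 0.2079 0.1093] 0.0009525544515026674
[ 0.6287  0.2509 -0.0079]
```

Triangulated, the gripper body's underside is at about z 0.06, some 25–30 mm higher than the reported TCP implies, while x and y agree. Continuing down until touch.

Call:
send_rows:
  motion:
    - {"x": 0, "y": 0, "z": 0.1, "rx": 0, "ry": 0, "rz": 0, "jaw": 5.5}
    - {"x": 0, "y": 0, "z": 0.1, "rx": 0, "ry": 0, "rz": 0, "jaw": 5.5}
    - {"x": 0, "y": 0, "z": 0.1, "rx": 0, "ry": 0, "rz": 0, "jaw": 5.5}
    - {"x": 0, "y": 0, "z": 0.1, "rx": 0, "ry": 0, "rz": 0, "jaw": 5.5}
    - {"x": 0, "y": 0, "z": 0, "rx": 0, "ry": 0, "rz": 0, "jaw": 5.5}

```text
clock: 10.0
tool_pos: [0.6285, 0.2508, -0.0121]
eef_rot: [0.744, 0.668, -0.0, -0.0]
contact_force: [0.6, 0.2, 0.0]
opening: 0.623
finger_force: 0.0
```

Call:
send_rows:
  motion:
    - {"x": 0, "y": 0, "z": 0.1, "rx": 0, "ry": 0, "rz": 0, "jaw": 5.5}
    - {"x": 0, "y": 0, "z": 0.1, "rx": 0, "ry": 0, "rz": 0, "jaw": 5.5}
    - {"x": 0, "y": 0, "z": 0.1, "rx": 0, "ry": 0, "rz": 0, "jaw": 5.5}
    - {"x": 0, "y": 0, "z": 0, "rx": 0, "ry": 0, "rz": 0, "jaw": 5.5}
    - {"x": 0, "y": 0, "z": 0, "rx": 0, "ry": 0, "rz": 0, "jaw": 5.5}

```text
clock: 10.5
tool_pos: [0.6286, 0.2509, -0.0149]
eef_rot: [0.744, 0.668, 0.0, -0.0]
contact_force: [0.2, -0.5, -1.0]
opening: 0.625
finger_force: 0.0
```

Call:
send_rows:
  motion:
    - {"x": 0, "y": 0, "z": 0.1, "rx": 0, "ry": 0, "rz": 0, "jaw": 5.5}
    - {"x": 0, "y": 0, "z": 0.1, "rx": 0, "ry": 0, "rz": 0, "jaw": 5.5}
    - {"x": 0, "y": 0, "z": 0.1, "rx": 0, "ry": 0, "rz": 0, "jaw": 5.5}
    - {"x": 0, "y": 0, "z": 0, "rx": 0, "ry": 0, "rz": 0, "jaw": 5.5}
    - {"x": 0, "y": 0, "z": 0, "rx": 0, "ry": 0, "rz": 0, "jaw": 5.5}

```text
clock: 11.0
tool_pos: [0.6287, 0.2509, -0.017]
eef_rot: [0.744, 0.668, 0.0, -0.0]
contact_force: [-1.6, -0.5, 6.5]
opening: 0.625
finger_force: 3.0
```

Table touched at reported z −0.017, so the fingertips are 28 mm below... i.e. offset is known now. Lift 4 mm and push.

Call:
send_rows:
  motion:
    - {"x": 0, "y": 0, "z": -0.4, "rx": 0, "ry": 0, "rz": 0, "jaw": 5.5}
    - {"x": -0.8, "y": 0, "z": 0, "rx": 0, "ry": 0, "rz": 0, "jaw": 5.5}
    - {"x": -0.8, "y": 0, "z": 0, "rx": 0, "ry": 0, "rz": 0, "jaw": 5.5}
    - {"x": -0.7, "y": 0, "z": 0, "rx": 0, "ry": 0, "rz": 0, "jaw": 5.5}
    - {"x": -0.5, "y": 0, "z": 0, "rx": 0, "ry": 0, "rz": 0, "jaw": 5.5}

```text
clock: 11.5
tool_pos: [0.6256, 0.2217, -0.0141]
eef_rot: [0.744, 0.668, -0.0, 0.0]
contact_force: [0.3, 0.7, -0.8]
opening: 0.625
finger_force: 0.4
```

Call:
send_rows:
  motion:
    - {"x": -0.5, "y": 0, "z": 0, "rx": 0, "ry": 0, "rz": 0, "jaw": 5.5}
    - {"x": -0.6, "y": -0.1, "z": 0, "rx": 0, "ry": 0, "rz": 0, "jaw": 5.5}
    - {"x": -0.7, "y": -0.2, "z": 0, "rx": 0, "ry": 0, "rz": 0, "jaw": 5.5}
    - {"x": -0.7, "y": -0.2, "z": 0, "rx": 0, "ry": 0, "rz": 0, "jaw": 5.5}
    - {"x": -0.7, "y": -0.2, "z": 0, "rx": 0, "ry": 0, "rz": 0, "jaw": 5.5}

```text
clock: 12.0
tool_pos: [0.615, 0.1913, -0.0139]
eef_rot: [0.744, 0.668, -0.0, -0.0]
contact_force: [1.9, 0.5, 0.3]
opening: 0.625
finger_force: 0.4
```

```bash
cat >> h.py <<'E'
def lead(s):
    """board's leading edge (jig mm): +x end, mid y and yaw (fit to +x boundary points)"""
    hsv=cv2.cvtColor(s['img'],cv2.COLOR_RGB2HSV); m=cv2.inRange(hsv,(50,60,25),(95,255,140))
    m[:,345:]=0; m[210:]=0; m=cv2.morphologyEx(m,cv2.MORPH_CLOSE,np.ones((9,9)))
    c=max(cv2.findContours(m,0,2)[0],key=cv2.contourArea).reshape(-1,2)
    w=np.array([px2w(s,u,v,.012)[:2] for u,v in c])-O; j=np.c_[w@X,w@Y]*1000
    (cx,cy),(a,b),th=cv2.minAreaRect(j.astype(np.float32)); th=(th+45)%90-45
    th=np.radians(th); bx=cv2.boxPoints(((cx,cy),(a,b),np.degrees(th))); f=bx[np.argsort(bx[:,0])[2:]].mean(0)
    ctr=f-49*np.array([np.cos(th),np.sin(th)])
    st=get_state();w=st['tool_pos'][:2]-O
    print('t',st['clock'],'centre',ctr.round(1),'yaw',round(th,3),'size',a,b,'tool jig mm',w@X*1000,w@Y*1000,'z',st['tool_pos'][2],'F',st['contact_force'])
E
python3 -c "
from h import *
lead(np.load('pics/top0.npz'));lead(save('top','t6'));togo([.58,.02,-.0135],J+np.pi)"
```

```text
t 12.0 centre [-209.4   22.6] yaw 0.025 size 97.58203887939453 75.16017150878906 tool jig mm -245.3694471789636 12.91087673462103 z -0.013895912334872008 F [1.8673 0.5145 0.2571]
t 12.05 centre [-173.6   15.5] yaw 0.018 size 97.33236694335938 75.28805541992188 tool jig mm -243.37650998241213 12.644129031158258 z -0.01388422458918738 F [-1.4575 -1.1912  0.3176]
t 12.05 pos [ 0.6144  0.1894 -0.0139] shift cm [-17.2124  -1.5909  -0.0052] rot [-0.0009  0.0019  0.0168] F [-1.4575 -1.1912  0.3176] open 5.503163465490591
```

Call:
send_rows:
  motion:
    - {"x": -0.8, "y": -0.22, "z": 0, "rx": 0, "ry": 0, "rz": 0, "jaw": 5.5}
    - {"x": -0.9, "y": -0.25, "z": 0, "rx": 0, "ry": 0, "rz": 0, "jaw": 5.5}
    - {"x": -0.9, "y": -0.25, "z": 0, "rx": 0, "ry": 0, "rz": 0.01, "jaw": 5.5}
    - {"x": -0.9, "y": -0.25, "z": 0, "rx": 0, "ry": 0, "rz": 0.01, "jaw": 5.5}
    - {"x": -0.9, "y": -0.25, "z": 0, "rx": 0, "ry": 0, "rz": 0, "jaw": 5.5}

```text
clock: 12.55
tool_pos: [0.5979, 0.1487, -0.0138]
eef_rot: [0.751, 0.661, 0.0, 0.0]
contact_force: [0.4, 1.1, 0.0]
opening: 0.627
finger_force: 0.5
```

```bash
python3 -c "
from h import *
lead(save('top','t7'));togo([.58,.02,-.0135],J+np.pi)"
```

```text
t 12.6 centre [-140.8    2.7] yaw -0.003 size 75.06678771972656 98.33470153808594 tool jig mm -198.39185720128242 0.7558583026285545 z -0.013896194196176027 F [-0.8362 -1.2948  0.0457]
t 12.6 pos [ 0.597   0.1462 -0.0139] shift cm [-12.7386  -0.0621  -0.0085] rot [-0.0012  0.0024 -0.004 ] F [-0.8362 -1.2948  0.0457] open 5.488048742413055
```

Call:
send_rows:
  motion:
    - {"x": -0.8, "y": -0.13, "z": 0, "rx": 0, "ry": 0, "rz": 0, "jaw": 5.5}
    - {"x": -0.9, "y": -0.13, "z": 0, "rx": 0, "ry": 0, "rz": 0, "jaw": 5.5}
    - {"x": -0.9, "y": 0, "z": 0, "rx": 0, "ry": 0, "rz": 0, "jaw": 5.5}
    - {"x": -0.9, "y": 0, "z": 0, "rx": 0, "ry": 0, "rz": 0, "jaw": 5.5}
    - {"x": -0.9, "y": 0, "z": 0, "rx": 0, "ry": 0, "rz": 0, "jaw": 5.5}

```text
clock: 13.1
tool_pos: [0.5899, 0.1054, -0.0139]
eef_rot: [0.751, 0.661, -0.0, -0.0]
contact_force: [0.1, 0.9, 0.5]
opening: 0.624
finger_force: 0.6
```

```bash
python3 -c "
from h import *
s=save('top','t8');carrier(s);lead(s);togo([.58,.02,-.0135],J+np.pi)
a=s['img'][130:230,180:340]
cv2.imwrite('pics/t8c.png',cv2.cvtColor(cv2.resize(a,None,fx=5,fy=5,interpolation=cv2.INTER_CUBIC),cv2.COLOR_RGB2BGR))"
```

```text
carrier jig mm -80.5 0.1 size 75.2 89.0 yaw -0.003
t 13.15 centre [-91.9   0.1] yaw -0.003 size 75.22093200683594 89.01446533203125 tool jig mm -154.35650556417707 -1.1440556588683484 z -0.013902011881142012 F [-0.3205 -0.4733  0.0948]
t 13.15 pos [ 0.5896  0.1028 -0.0139] shift cm [-8.3344  0.1121 -0.0215] rot [-0.0004  0.0023 -0.0042] F [-0.3205 -0.4733  0.0948] open 5.518209920936319
```

View pics/t8c.png

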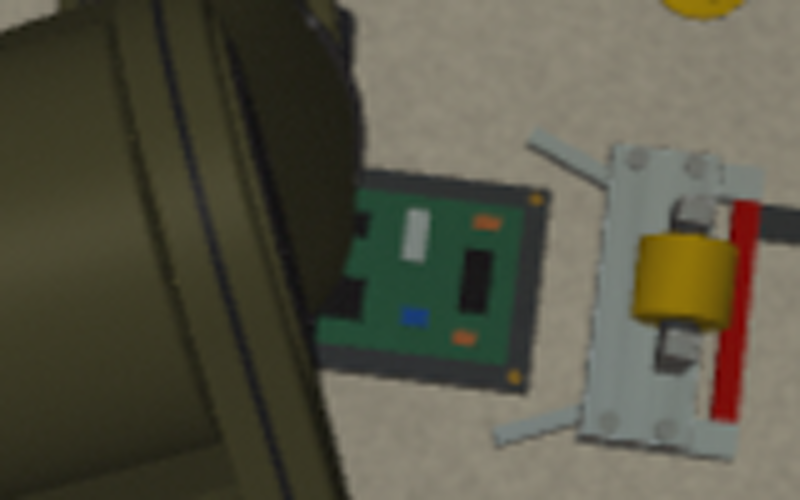

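Carrier enters the flares centred (leading corners (550,190) and (525,393) between tips (533,135) and (498,440)). Going straight on.

Call:
send_rows:
  motion:
    - {"x": -0.8, "y": 0.05, "z": 0, "rx": 0, "ry": 0, "rz": 0, "jaw": 5.5}
    - {"x": -0.8, "y": 0, "z": 0, "rx": 0, "ry": 0, "rz": 0, "jaw": 5.5}
    - {"x": -0.8, "y": 0, "z": 0, "rx": 0, "ry": 0, "rz": 0, "jaw": 5.5}
    - {"x": -0.8, "y": 0, "z": 0, "rx": 0, "ry": 0, "rz": 0, "jaw": 5.5}
    - {"x": -0.8, "y": 0, "z": 0, "rx": 0, "ry": 0, "rz": 0, "jaw": 5.5}

```text
clock: 13.65
tool_pos: [0.5853, 0.0658, -0.0139]
eef_rot: [0.751, 0.661, -0.0, -0.0]
contact_force: [-0.2, 1.4, 0.6]
opening: 0.626
finger_force: 0.5
```

Call:
send_rows:
  motion:
    - {"x": -0.8, "y": 0, "z": 0, "rx": 0, "ry": 0, "rz": 0, "jaw": 5.5}
    - {"x": -0.8, "y": 0, "z": 0, "rx": 0, "ry": 0, "rz": 0, "jaw": 5.5}
    - {"x": -0.7, "y": 0, "z": 0, "rx": 0, "ry": 0, "rz": 0, "jaw": 5.5}
    - {"x": -0.6, "y": 0, "z": 0, "rx": 0, "ry": 0, "rz": 0, "jaw": 5.5}
    - {"x": -0.4, "y": 0, "z": 0, "rx": 0, "ry": 0, "rz": 0, "jaw": 5.5}

```text
clock: 14.15
tool_pos: [0.5811, 0.033, -0.0139]
eef_rot: [0.751, 0.661, -0.0, 0.0]
contact_force: [0.2, 0.9, 0.1]
opening: 0.621
finger_force: 0.5
```

```bash
python3 -c "
from h import *
s=save('top','t9');lead(s);togo([.58,.02,-.0135],J+np.pi)"
```

```text
Traceback (most recent call last):
  File "h.py", line 34, in lead
    c=max(cv2.findContours(m,0,2)[0],key=cv2.contourArea).reshape(-1,2)
      ~~~^^^^^^^^^^^^^^^^^^^^^^^^^^^^^^^^^^^^^^^^^^^^^^^^
ValueError: max() iterable argument is empty
```

Call:
send_rows:
  motion:
    - {"x": -0.3, "y": 0, "z": 0, "rx": 0, "ry": 0, "rz": 0, "jaw": 5.5}
    - {"x": -0.3, "y": 0, "z": 0, "rx": 0, "ry": 0, "rz": 0, "jaw": 5.5}
    - {"x": -0.2, "y": 0, "z": 0, "rx": 0, "ry": 0, "rz": 0, "jaw": 5.5}
    - {"x": -0.2, "y": 0, "z": 0, "rx": 0, "ry": 0, "rz": 0, "jaw": 5.5}
    - {"x": -0.2, "y": 0, "z": 0, "rx": 0, "ry": 0, "rz": 0, "jaw": 5.5}

```text
clock: 14.7
tool_pos: [0.5797, 0.022, -0.0139]
eef_rot: [0.75, 0.661, 0.0, -0.0]
contact_force: [-0.4, 1.7, 0.2]
opening: 0.619
finger_force: 0.5
```

Call:
send_rows:
  motion:
    - {"x": -0.1, "y": 0, "z": 0, "rx": 0, "ry": 0, "rz": 0, "jaw": 5.5}
    - {"x": -0.1, "y": 0, "z": 0, "rx": 0, "ry": 0, "rz": 0, "jaw": 5.5}
    - {"x": -0.1, "y": 0, "z": 0, "rx": 0, "ry": 0, "rz": 0, "jaw": 5.5}
    - {"x": 0, "y": 0, "z": 0, "rx": 0, "ry": 0, "rz": 0, "jaw": 5.5}
    - {"x": 0, "y": 0, "z": 0, "rx": 0, "ry": 0, "rz": 0, "jaw": 5.5}

```text
clock: 15.2
tool_pos: [0.5799, 0.0218, -0.0138]
eef_rot: [0.75, 0.661, 0.002, -0.001]
contact_force: [1.3, 5.5, -0.1]
opening: 0.623
finger_force: 3.2
```

Call:
send_rows:
  motion:
    - {"x": -0.1, "y": 0, "z": 0, "rx": 0, "ry": 0, "rz": 0, "jaw": 5.5}
    - {"x": -0.1, "y": 0, "z": 0, "rx": 0, "ry": 0, "rz": 0, "jaw": 5.5}
    - {"x": -0.1, "y": 0, "z": 0, "rx": 0, "ry": 0, "rz": 0, "jaw": 5.5}
    - {"x": 0, "y": 0, "z": 0, "rx": 0, "ry": 0, "rz": 0, "jaw": 5.5}
    - {"x": 0, "y": 0, "z": 0, "rx": 0, "ry": 0, "rz": 0, "jaw": 5.5}

```text
clock: 15.7
tool_pos: [0.5799, 0.0218, -0.0138]
eef_rot: [0.75, 0.662, 0.003, -0.002]
contact_force: [0.8, 11.3, -0.3]
opening: 0.622
finger_force: 5.5
```

```bash
python3 -c "
from h import *
s=save('scene','s9');togo([.58,.02,-.0135],J+np.pi);print(get_state()['moment'])
a=s['img'][180:280,130:290]
A=cv2.resize(a,None,fx=5,fy=5,interpolation=cv2.INTER_CUBIC);A=np.clip(A*1.6,0,255).astype('uint8')
cv2.imwrite('pics/s9c.png',cv2.cvtColor(A,cv2.COLOR_RGB2BGR))"
```

```text
t 15.75 pos [ 0.5799  0.0217 -0.0138] shift cm [-0.1708  0.0303 -0.0272] rot [ 0.0009 -0.0069  0.001 ] F [ 0.972  11.4349 -0.0893] open 5.5272371584368365
[ 2.2295 -0.1345 -0.3409]
```

View pics/s9c.png

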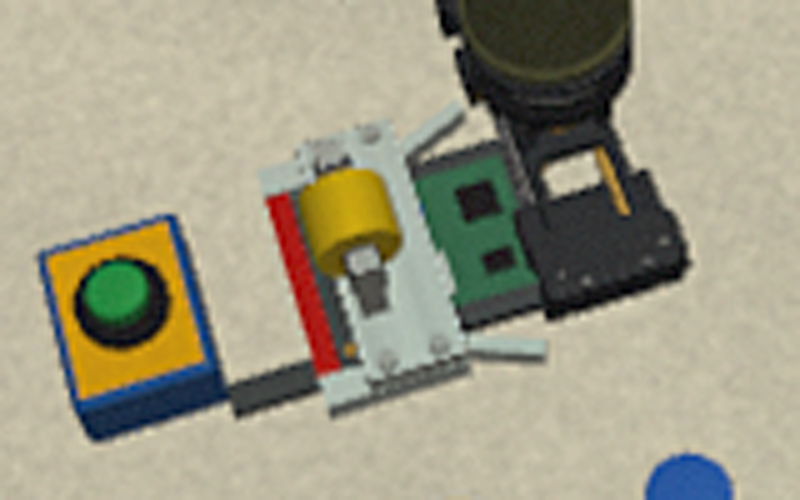

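The carrier's front lies along the red stop over its whole width, and pushing harder moved nothing (11 N): home. Back off, rise, shut the jaws.

Call:
send_rows:
  motion:
    - {"x": 0.5, "y": 0, "z": 0, "rx": 0, "ry": 0, "rz": 0, "jaw": 5.5}
    - {"x": 0.8, "y": 0, "z": 0, "rx": 0, "ry": 0, "rz": 0, "jaw": 5.5}
    - {"x": 1.2, "y": 0, "z": 0, "rx": 0, "ry": 0, "rz": 0, "jaw": 5.5}
    - {"x": 0.5, "y": 0, "z": -1, "rx": 0, "ry": 0, "rz": 0, "jaw": 5.5}
    - {"x": 0, "y": 0, "z": -3, "rx": 0, "ry": 0, "rz": 0, "jaw": 5.5}

```text
clock: 16.25
tool_pos: [0.5809, 0.0472, 0.0249]
eef_rot: [0.75, 0.662, -0.002, -0.002]
contact_force: [0.4, -0.7, 1.2]
opening: 0.626
finger_force: 0.0
```

Call:
send_rows:
  motion:
    - {"x": 0, "y": 0, "z": -4, "rx": 0, "ry": 0, "rz": 0, "jaw": 0}
    - {"x": 0, "y": 0, "z": -4, "rx": 0, "ry": 0, "rz": 0, "jaw": 0}
    - {"x": 0, "y": 0, "z": -3, "rx": 0, "ry": 0, "rz": 0, "jaw": 0}
    - {"x": 0, "y": 0, "z": 0, "rx": 0, "ry": 0, "rz": 0, "jaw": 0}
    - {"x": 0, "y": 0, "z": 0, "rx": 0, "ry": 0, "rz": 0, "jaw": 0}

```text
clock: 16.75
tool_pos: [0.5829, 0.0458, 0.137]
eef_rot: [0.751, 0.661, 0.001, 0.0]
contact_force: [0.5, 0.7, -1.1]
opening: 0.196
finger_force: 0.0
```

```bash
python3 -c "
from h import *
togo([.554,-.2,.1],J+np.pi)"
```

```text
t 16.75 pos [0.5829 0.0458 0.137 ] shift cm [-24.75     0.2366   3.6981] rot [ 0.0014 -0.0002 -0.0017] F [ 0.5057  0.7266 -1.0772] open 1.724774952551024
```

Call:
send_rows:
  motion:
    - {"x": -4, "y": 0, "z": 0, "rx": 0, "ry": 0, "rz": 0, "jaw": 0}
    - {"x": -4, "y": 0, "z": 0, "rx": 0, "ry": 0, "rz": 0, "jaw": 0}
    - {"x": -4, "y": 0, "z": 0, "rx": 0, "ry": 0, "rz": 0, "jaw": 0}
    - {"x": -4, "y": 0.1, "z": 0, "rx": 0, "ry": 0, "rz": 0, "jaw": 0}
    - {"x": -4, "y": 0.1, "z": 0, "rx": 0, "ry": 0, "rz": 0, "jaw": 0}

```text
clock: 17.25
tool_pos: [0.5578, -0.1541, 0.1344]
eef_rot: [0.75, 0.661, -0.001, -0.001]
contact_force: [0.5, 0.8, 0.5]
opening: 0.005
finger_force: 0.0
```

Call:
send_rows:
  motion:
    - {"x": -3, "y": 0, "z": 0, "rx": 0, "ry": 0, "rz": 0, "jaw": 0}
    - {"x": -1.7, "y": 0, "z": 1.5, "rx": 0, "ry": 0, "rz": 0, "jaw": 0}
    - {"x": 0, "y": 0, "z": 2.5, "rx": 0, "ry": 0, "rz": 0, "jaw": 0}
    - {"x": 0, "y": 0, "z": 2, "rx": 0, "ry": 0, "rz": 0, "jaw": 0}
    - {"x": 0, "y": 0, "z": 0, "rx": 0, "ry": 0, "rz": 0, "jaw": 0}

```text
clock: 17.75
tool_pos: [0.5501, -0.1985, 0.0723]
eef_rot: [0.751, 0.661, -0.002, -0.004]
contact_force: [-1.1, 0.7, 1.0]
opening: 0.005
finger_force: 0.0
```

```bash
python3 -c "
from h import *
togo([.554,-.2,.05],J+np.pi)
# button height by triangulation of green blob, original pictures
o=[]
for n,sl in(('top0',(170,225,345,390)),('scene0',(220,260,135,175))):
    s=np.load(f'pics/{n}.npz');h=cv2.cvtColor(s['img'],cv2.COLOR_RGB2HSV);m=np.zeros(h.shape[:2],'uint8')
    a,b,c,d=sl;m[a:b,c:d]=cv2.inRange(h,(55,120,60),(90,255,255))[a:b,c:d]
    k=max(cv2.findContours(m,0,2)[0],key=cv2.contourArea);(u,v),r=cv2.minEnclosingCircle(k);print(n,u,v,r)
    p=s['extrinsics'][:3,3];o.append((p,px2w(s,u,v,0)-p))
(a,d),(b,e)=o;k=np.linalg.lstsq(np.c_[d,-e],b-a,rcond=None)[0];print(a+k[0]*d,b+k[1]*e)"
```

```text
t 17.75 pos [ 0.5501 -0.1985  0.0723] shift cm [-0.1032  0.4213  2.2224] rot [-0.0084 -0.0016 -0.0019] F [-1.0552  0.6742  0.9644] open 0.04105024412694518
top0 368.452392578125 192.6904754638672 6.584013938903809
scene0 152.68182373046875 237.5 5.876578330993652
[ 0.5527 -0.1992  0.0645] [ 0.5532 -0.1977  0.0642]
```

Call:
send_rows:
  motion:
    - {"x": 0, "y": 0, "z": 0.8, "rx": 0, "ry": 0, "rz": 0, "jaw": 0}
    - {"x": 0, "y": 0, "z": 0.6, "rx": 0, "ry": 0, "rz": 0, "jaw": 0}
    - {"x": 0, "y": 0, "z": 0.3, "rx": 0, "ry": 0, "rz": 0, "jaw": 0}
    - {"x": 0, "y": 0, "z": 0, "rx": 0, "ry": 0, "rz": 0, "jaw": 0}
    - {"x": 0, "y": 0, "z": 0, "rx": 0, "ry": 0, "rz": 0, "jaw": 0}

```text
clock: 18.25
tool_pos: [0.5538, -0.1996, 0.0595]
eef_rot: [0.751, 0.661, 0.0, 0.0]
contact_force: [0.0, 0.3, -0.7]
opening: 0.009
finger_force: 0.0
```

```bash
python3 -c "
from h import *
togo([.553,-.199,.043],J+np.pi)"
```

```text
t 18.25 pos [ 0.5538 -0.1996  0.0595] shift cm [ 0.0469 -0.084   1.6479] rot [ 0.0007  0.0001 -0.0016] F [ 0.0149  0.3252 -0.6991] open 0.08157963016279725
```

Call:
send_rows:
  motion:
    - {"x": 0, "y": 0, "z": 0.3, "rx": 0, "ry": 0, "rz": 0, "jaw": 0}
    - {"x": 0, "y": 0, "z": 0.3, "rx": 0, "ry": 0, "rz": 0, "jaw": 0}
    - {"x": 0, "y": 0, "z": 0.3, "rx": 0, "ry": 0, "rz": 0, "jaw": 0}
    - {"x": 0, "y": 0, "z": 0.1, "rx": 0, "ry": 0, "rz": 0, "jaw": 0}
    - {"x": 0, "y": 0, "z": 0, "rx": 0, "ry": 0, "rz": 0, "jaw": 0}

```text
clock: 18.75
tool_pos: [0.5535, -0.1995, 0.049]
eef_rot: [0.751, 0.661, 0.0, -0.0]
contact_force: [0.1, 0.7, 2.0]
opening: 0.003
finger_force: 0.8
```

Call:
send_rows:
  motion:
    - {"x": 0, "y": 0, "z": 0.1, "rx": 0, "ry": 0, "rz": 0, "jaw": 0}
    - {"x": 0, "y": 0, "z": 0.1, "rx": 0, "ry": 0, "rz": 0, "jaw": 0}
    - {"x": 0, "y": 0, "z": 0.1, "rx": 0, "ry": 0, "rz": 0, "jaw": 0}
    - {"x": 0, "y": 0, "z": 0, "rx": 0, "ry": 0, "rz": 0, "jaw": 0}
    - {"x": 0, "y": 0, "z": 0, "rx": 0, "ry": 0, "rz": 0, "jaw": 0}

```text
clock: 19.25
tool_pos: [0.5535, -0.1996, 0.0462]
eef_rot: [0.751, 0.661, 0.0, 0.0]
contact_force: [-0.9, 0.1, 2.8]
opening: 0.0
finger_force: 1.5
```

Call:
send_rows:
  motion:
    - {"x": 0, "y": 0, "z": 0.1, "rx": 0, "ry": 0, "rz": 0, "jaw": 0}
    - {"x": 0, "y": 0, "z": 0.1, "rx": 0, "ry": 0, "rz": 0, "jaw": 0}
    - {"x": 0, "y": 0, "z": 0.1, "rx": 0, "ry": 0, "rz": 0, "jaw": 0}
    - {"x": 0, "y": 0, "z": 0, "rx": 0, "ry": 0, "rz": 0, "jaw": 0}
    - {"x": 0, "y": 0, "z": 0, "rx": 0, "ry": 0, "rz": 0, "jaw": 0}

```text
clock: 19.75
tool_pos: [0.5536, -0.1996, 0.0442]
eef_rot: [0.751, 0.661, 0.0, 0.0]
contact_force: [-2.2, 1.2, 12.7]
opening: 0.009
finger_force: 6.5
```

Spring resistance, then a hard stop after about 6 mm of travel: the button is fully down. One more mm, then release.

Call:
send_rows:
  motion:
    - {"x": 0, "y": 0, "z": 0.1, "rx": 0, "ry": 0, "rz": 0, "jaw": 0}
    - {"x": 0, "y": 0, "z": 0, "rx": 0, "ry": 0, "rz": 0, "jaw": 0}
    - {"x": 0, "y": 0, "z": 0, "rx": 0, "ry": 0, "rz": 0, "jaw": 0}
    - {"x": 0, "y": 0, "z": 0, "rx": 0, "ry": 0, "rz": 0, "jaw": 0}
    - {"x": 0, "y": 0, "z": 0, "rx": 0, "ry": 0, "rz": 0, "jaw": 0}

```text
clock: 20.25
tool_pos: [0.5536, -0.1996, 0.0441]
eef_rot: [0.751, 0.661, 0.0, 0.0]
contact_force: [-4.0, 1.2, 19.9]
opening: 0.003
finger_force: 9.9
```

Call:
send_rows:
  motion:
    - {"x": 0, "y": 0, "z": -0.5, "rx": 0, "ry": 0, "rz": 0, "jaw": 0}
    - {"x": 0, "y": 0, "z": -1, "rx": 0, "ry": 0, "rz": 0, "jaw": 0}
    - {"x": 0, "y": 0, "z": -3, "rx": 0, "ry": 0, "rz": 0, "jaw": 0}
    - {"x": 0, "y": 0, "z": -4, "rx": 0, "ry": 0, "rz": 0, "jaw": 0}
    - {"x": 0, "y": 0, "z": -4, "rx": 0, "ry": 0, "rz": 0, "jaw": 0}

```text
clock: 20.75
tool_pos: [0.5528, -0.1993, 0.168]
eef_rot: [0.751, 0.661, -0.0, -0.001]
contact_force: [0.8, -0.1, 0.1]
opening: 0.002
finger_force: 0.0
```

Call:
send_rows:
  motion:
    - {"x": -4, "y": 0, "z": -1, "rx": 0, "ry": 0, "rz": 0, "jaw": 0}
    - {"x": -4, "y": 0, "z": 0, "rx": 0, "ry": 0, "rz": 0, "jaw": 0}
    - {"x": -4, "y": 0, "z": 0, "rx": 0, "ry": 0, "rz": 0, "jaw": 0}
    - {"x": 0, "y": 0, "z": 0, "rx": 0, "ry": 0, "rz": 0, "jaw": 0}
    - {"x": 0, "y": 0, "z": 0, "rx": 0, "ry": 0, "rz": 0, "jaw": 0}

```text
clock: 21.25
tool_pos: [0.5375, -0.3194, 0.1768]
eef_rot: [0.751, 0.66, -0.0, -0.0]
contact_force: [0.2, 1.2, 0.8]
opening: 0.005
finger_force: 0.0
```

```bash
python3 -c "
from h import *
s=save('top','t10')
# trailing edge of the carrier: dark plate columns along jig axis, brightness profile in jig x at several jig y, z=12 mm
g=s['img'].sum(2)
for y in(-40,-25,0,25,40):
    L=[]
    for x in np.arange(-75,-45,1.):
        w=O+(X*x+Y*y)/1000;u,v=w2px(s,[w[0],w[1],.012]);L.append(cv2.getRectSubPix(g.astype('float32'),(1,1),(u,v))[0,0])
    d=np.diff(L);i=d.argmin();print(y,'edge jig x',-74.5+i,d.min())
"
```

```text
-40 edge jig x -59.5 -46.906296
-25 edge jig x -59.5 -38.997864
0 edge jig x -59.5 -63.936493
25 edge jig x -60.5 -51.386673
40 edge jig x -59.5 -62.956497
```

The trailing edge sits at jig x = −60 mm, straight across: home. Handing in.

```bash
python3 -c "
from h import *
print(finish_job())"
```

```text
the job is handed in; nothing more can be done
None
```

The carrier is home against the red stop (trailing edge measured at jig x ≈ −60 mm, square across). The start button was then pressed fully down and released, and the job was handed in at about 21 s; no verdict came back. In the first push attempt the fingertips passed over the board without touching it, because they sit about 17 mm higher than the reported TCP implies.

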